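Sort two spray flasks and hold the good one down on the air-charging station

TASK

Two empty spray flasks stand on the bench: set the one that has lost its spray head upright in the free pocket of the wooden repair block and leave it there. Then set the one that still has its spray head upright in the sprung ring of the air-charging station, press it down until the ring is on its stop, and keep holding it down: the job finishes with the arm still holding the flask fully pressed, not letting go. Set the flasks down rather than dropping them, and leave everything else on the bench where it is.

Things in the scene. Friction and masses are not known exactly. Their poses are not given: they have to be found in the camera images.
- flask_good: the flask to charge: round aluminium spray flask, 52 mm diameter (straight wall from 3 to 86 mm above its foot, then a domed shoulder to a 26 mm neck, 99 to 106 mm), with a black plastic spray head 29 mm in diameter on top, its top 123.5 mm above the foot, a small nozzle to its +x. Loose, 0.13 to 0.24 kg. It stands on the bench; origin at the centre of its underside, z up along the flask
- flask_headless: the flask for repair: the same aluminium flask without a spray head: only the 26 mm neck (top at 106 mm) and a thin bare valve stem up to 113 mm. Loose, 0.11 to 0.22 kg. It stands on the bench; origin at the centre of its underside, z up along the flask. It and flask_good swap places between starts
- flask_stored: another headless flask, same size, already standing in the other pocket of the repair block; stays there. Origin at the centre of its underside
- repair_block: fixed beech block 100 x 200 x 40 mm with two round pockets, 58 mm in diameter, 28 mm deep, with 3 mm chamfers, centred 50 mm either side of the middle along its y axis; stands on the bench at any yaw. Origin at the centre of its underside, z up. The free pocket is the one at +y
- free_pocket (a point): centre of the floor of the free pocket, 12 mm above the bench; the pocket's rim is 28 mm above this point. Its y axis points away from the stored flask, whose axis is 100 mm from here towards -y
- station: fixed air-charging station: green cast housing 150 x 136 mm, 42 mm high, with a sprung steel ring above it on three guide pins; origin on the bench, under the ring's axis, z up. Behind the ring (towards its own +x) stand a valve block with a gauge and regulator knob (50 to 100 mm behind the axis, up to 124 mm high) and a lying air tank (105 to 176 mm behind, 76 mm high)
- ring_seat (a point): centre of the seat inside the sprung ring on which the flask's foot rests, 77.5 mm above the bench with the ring up and 65.5 mm with it on its stop; it moves with the ring. The seat is a cup 56 mm in diameter, flaring to 68 mm at its rim, 16 mm above the seat. Flange below the cup is 108 mm across
- ring (a joint): how far the sprung ring is pressed down, m: 0 = up, 0.012 = on its stop. The springs push up with about 6.5 N when up, rising to about 13.5 N at the stop (583 N/m), so the ring does not sink under the flask's own weight and it comes back up if let go
- collet: bystander: steel collet standing, 37 mm diameter, 83 mm high; origin under its centre
- chuck_key: bystander: T-shaped chuck key lying flat, about 110 x 130 mm, 17 mm high; origin near the middle of its shank
- bush: bystander: brass bush standing, 32 mm diameter, 24 mm high; origin under its centre
- spanner: bystander: spanner lying flat, 180 mm long; origin near its middle
- tin: bystander: closed steel tin, 72 mm diameter, 75 mm high; origin under its centre
- live_centre: bystander: pointed steel lathe centre standing point up, 42 mm diameter, 78 mm high; origin under its centre
- offcut: bystander: round steel bar offcut lying flat, 25 mm diameter, 110 mm long; origin under its middle
Not all that is in view belongs to the job. Leave any orange or turquoise look-alike of the flask_good alone. There is more than one size of the repair_block; the one meant has the size given above.

How it is judged (in metres and radians):
On the way:
1. the headless flask stands upright on the floor of the free pocket, let go (horizontal distance between flask_headless and free_pocket below 0.007 m and z of flask_headless in the frame of free_pocket below 0.004 m and angle between flask_headless's own z axis and vertical below 0.12 rad and linear speed of flask_headless below 0.03 m/s and contact force between each of the arm, the fingers and flask_headless below 0.1 N), for 0.2 s.
At the end, for the whole second after the job is handed in: Headless flask untouched in the free pocket (axis within 7 mm, foot within 4 mm of the floor, tilt under 0.12 rad); good flask in the ring (6 mm, 4 mm, 0.12 rad), still, held by the fingers (over 3 N), ring down at least 10.5 of 12 mm with over 8 N between flask and station (horizontal distance between flask_headless and free_pocket below 0.007 m and z of flask_headless in the frame of free_pocket below 0.004 m and angle between each of flask_headless, flask_good's own z axis and vertical below 0.12 rad and contact force between the fingers and flask_headless below 0.1 N and value of joint ring above 0.0105 m and horizontal distance between flask_good and ring_seat below 0.006 m and z of flask_good in the frame of ring_seat below 0.004 m and contact force between flask_good and station above 8 N and contact force between the fingers and flask_good above 3 N and linear speed of flask_good below 0.02 m/s); the arm keeps its last pose, push and grip.
It fails at once if a flask is dropped or thrown: it moves faster than 0.8 m/s (a fall of over 33 mm) without the fingers on it ((linear speed of flask_good above 0.8 m/s and contact force between the fingers and flask_good below 0.1 N) or (linear speed of flask_headless above 0.8 m/s and contact force between the fingers and flask_headless below 0.1 N)).
It fails at once if another thing on the bench is shifted by more than 25 mm (stored flask 15 mm) (distance of flask_stored from where it was at the start of the episode above 0.015 m or distance of any of collet, chuck_key, bush, spanner, tin, live_centre, offcut from where it was at the start of the episode above 0.025 m).
It also fails if it takes over 67 s, if anything falls off the work surface, if the arm or the gripper's body presses on something with over 40 N, if the wrist force passes 120 N, or if a joint passes its speed limit or range.

ROBOT

A 6-joint arm with a two-finger parallel gripper is mounted at the origin on the work surface. World frame = base frame: x ahead of the robot, y to its left, z up, the work surface at z = 0. Lengths are in mm, angles in rad, forces in N, time in s.
With the tool pointing down it reaches from about 350 to 875 mm from the base axis. Payload 4.2 kg.
Tool frame: the origin (TCP) lies midway between the tips of the shut fingers; the grasp point (between the pads) lies 19 mm behind it (arm.tcp_to_grasp is the distance from the TCP to the grasp point, in mm); z points along the fingers, y is the line along which they close (so a half turn about z gives the same grasp; the last joint's range is limited). The gripper opens to 85 mm and grips with 20 to 120 N. Pads are 22 mm wide; open, the fingers measure 114 mm over their backs; the gripper's body (76 mm by 85 mm) begins 54 mm behind the grasp point. The pads swing forward as they close: fully open they stand 13 mm farther back than shut.
Start: joints at [-1.032, 0.385, 0.008, 0, -1.194, -0.259], TCP at [172.618, -600.668, 231.312] pointing down, gripper open.
Joint ranges: [-3.14, 3.14], [-1.21, 2.06], [-1.07, 1.41], [-3.16, 2.05], [-2.99, -0.16], [-3.1, 3.1]. Speed limits (rad/s): [2.79, 2.79, 3.14, 3.14, 3.14, 3.14].

INTERFACE

Orientations are given as a unit quaternion [x, y, z, w].
In Python, from bench import arm, imaging, job, models gives the robot as it stands.
- The arm moves only by the tool arm_command, never from a script. Its argument "rows" is a list of rows, each an object with "grip": the opening, from 0 (shut) to 1 (fully open); "linear": the shift along the tool's x, y, z in mm, a list of three; "rot": the turn, a rotation vector about the tool's x, y, z in rad, a list of three. In form: [{"grip": grip, "linear": [tx, ty, tz], "rot": [rx, ry, rz]}, ...]. A call has 1 to 10 rows; each row is the pose to reach, as a shift and turn from the pose commanded when the call began, along the tool's axes at that moment; what a row does not reach only later rows make up. A row lasts 1/8 s, in which the tool goes at most 62.5 mm and 10.7 degrees, less where a joint would pass 70% of its speed; a pose out of reach is approached as far as the arm can. A call with a gripper value outside its range is refused whole. The fingers move at their own pace and stop on an object; the grip force is fixed at half the most. Time passes only in rows, so rows that repeat a pose let the fingers close. It gives the time, the measured TCP pose, the force, the opening and the grip force at its end, in the units of the state.
- arm.read_state(): the state, without advancing time (a new reading comes with each control period).
- imaging.get_image(name): name is "scene" or "side" or "wrist"; returns a dict with "frame" (384x512x3 uint8, red, green, blue), "fx", "fy", "cx", "cy" (pixels), "extrinsics" (4x4, takes a point from world to camera coordinates); the wrist camera has in their place "T_tool_cam" (4x4, takes a point from camera to tool coordinates, whose origin is the TCP and whose axes are the flange's). Camera axes: x right, y down, z forward; pixel columns grow to the right and rows downward; lengths in mm; the calibration is good to about 2 mm. A picture is of the moment at which its call begins: read the wrist's pose just before it. There is no depth.
- job.job_done(): hands the job in; it is judged then, once.
Trained networks look in a picture, given as the dict that the camera call returned (one of the last four; its "shot" number tells which), for a name from the list of things; names that differ only in an ending like _2 or _b are one class to them, and where a whole thing is asked for, a point or a joint stands for the part that bears it (a point fixed in the world has none). Each returns a list of dicts, best first, with "score" (0 to 1); they miss things now and then, are a little off and sometimes report something else, mostly with a low value. They report only what shows in the picture. A call takes as long as a camera call. They do not tell look-alikes from the thing itself.
- models.spot_in(picture, query): "rect" ([left, top, right, bottom] in pixels, round what is visible of it).
- models.tip_of(picture, query): "pixel" ([column, row] in pixels: a listed point, or the origin of a listed thing).
The state is a dict: "clock": time; "joints": joint angles; "joint_vel": joint speeds; "joint_efforts": joint torques, N m; "position": TCP position; "ee_rot": TCP orientation; "contact_force": force on the tool from outside, world axes, zero at the start; "wrist_torque": the same for the moment, N m; "gripper_width": finger opening in mm; "grasp_force": force on a finger pad.
Only numpy, scipy, OpenCV 4.12 (cv2) and the standard library are available. Lean on these libraries where they do the work, as an engineer would, in place of code of your own. Each camera call takes 0.05 s, during which the arm holds its last target. There are 200 camera calls.

## Working session

There is one attempt and no reset: what is moved stays moved. The work goes in short steps, Python scripts to look and compute and a tool call to move; the robot and the scene stay as the last step left them, time stands still between calls to the robot, and variables do not carry over. Pictures are saved under pics/ and viewed, at most 10 in all, crops included, and the job is handed in when it is done.

Besides the shell and the picture viewer there is one more tool, called after ">>>" as name([rows], argument=value, ...), one row to a line, values as JSON. arm_command: Moves the arm, as the interface text tells. Its arguments: {"type":"object","properties":{"rows":{"type":"array"}},"required":["rows"]}

```bash
mkdir -p pics; cat > h.py <<'E'
import numpy as np, cv2
from scipy.spatial.transform import Rotation as R
from bench import arm, imaging, job, models
def look(n):
    s=arm.read_state(); p=imaging.get_image(n)
    if 'extrinsics' in p: p['E']=np.array(p['extrinsics'])
    else:
        T=np.eye(4); T[:3,:3]=R.from_quat(s['ee_rot']).as_matrix(); T[:3,3]=s['position']
        p['E']=np.linalg.inv(T@np.array(p['T_tool_cam']))
    return p
def save(p,f,crop=None,k=1):
    im=p['frame'][:,:,::-1]
    if crop: im=im[crop[1]:crop[3],crop[0]:crop[2]]
    cv2.imwrite('pics/'+f,cv2.resize(im,None,fx=k,fy=k,interpolation=cv2.INTER_CUBIC))
def ray(p,px):
    d=np.array([(px[0]-p['cx'])/p['fx'],(px[1]-p['cy'])/p['fy'],1.])
    M=p['E'][:3,:3]; return -M.T@p['E'][:3,3], M.T@d
def onz(p,px,z):
    c,d=ray(p,px); return c+d*(z-c[2])/d[2]
def proj(p,X):
    c=p['E'][:3,:3]@np.array(X)+p['E'][:3,3]; return [p['fx']*c[0]/c[2]+p['cx'],p['fy']*c[1]/c[2]+p['cy']]
E
python3 - <<'E'
from h import *
print(arm.read_state())
ps={n:look(n) for n in('scene','side','wrist')}
for n,p in ps.items(): 
    save(p,n+'0.png',None,1.5)
    print(n, p['fx'], np.round(ray(p,(256,192)),2).tolist())
for n in('scene','side'):
  p=ps[n]
  for q,z in [('flask_good',0),('flask_headless',0),('flask_stored',12),('repair_block',0),('free_pocket',12),('station',0),('ring_seat',77.5),('tin',0),('collet',0),('live_centre',0),('bush',0),('chuck_key',0),('spanner',0),('offcut',0)]:
    for r in models.tip_of(p,q)[:3]: print(n,q,round(r['score'],2),np.round(r['pixel']),np.round(onz(p,r['pixel'],z)[:2]))
E
```

```text
{'clock': 0.0, 'joints': array([-1.03241107e+00,  3.85548110e-01,  6.62419728e-03, -5.19832617e-04,
       -1.19397716e+00, -2.58613267e-01]), 'joint_vel': array([ 0.00054995,  0.0015312 , -0.00107617, -0.00117295,  0.00097005,
        0.00030733]), 'joint_efforts': array([ 5.80273645e-04, -3.92289269e+01,  1.88410628e+01,  4.18611825e+00,
       -4.61728399e-03, -4.20906105e-06]), 'position': array([ 172.45705215, -600.13021649,  230.22294174]), 'ee_rot': array([-1.39335184e-01,  9.90244687e-01,  1.06365327e-03, -1.85706807e-04]), 'contact_force': array([ 0.30385863,  0.58349153, -0.31761299]), 'wrist_torque': array([-0.01015127,  0.03030488, -0.01962087]), 'grasp_force': 0.0, 'gripper_width': 85.3129088798977}
scene 373.5101407601985 [[1062.25, -852.33, 769.05], [-0.41, 0.75, -0.52]]
side 386.2328730731925 [[111.75, 603.5, 962.78], [0.4, -0.47, -0.78]]
wrist 268.89593411035344 [[105.84, -619.21, 373.73], [0.25, 0.09, -0.96]]
scene flask_good 0.68 [279. 238.] [658.  31.]
scene flask_good 0.58 [296. 221.] [671. 148.]
scene flask_good 0.55 [256. 222.] [549.  75.]
scene flask_headless 
[... 937 characters left out ...]
headless 0.58 [296. 223.] [441.  31.]
side flask_stored 0.97 [197. 268.] [543. 339.]
side repair_block 0.93 [214. 256.] [541. 277.]
side free_pocket 0.65 [228. 245.] [531. 229.]
side free_pocket 0.65 [192. 378.] [348. 534.]
side station 0.61 [334. 146.] [ 546. -311.]
side ring_seat 0.94 [336. 128.] [ 558. -316.]
side collet 0.71 [291. 262.] [370. 145.]
side collet 0.69 [332. 147.] [ 548. -307.]
side live_centre 0.69 [393. 153.] [ 377. -426.]
side bush 0.44 [298. 176.] [ 553. -117.]
side chuck_key 0.58 [352. 194.] [ 379. -174.]
side chuck_key 0.31 [201. 264.] [550. 319.]
side spanner 0.73 [297. 226.] [434.  39.]
side spanner 0.5 [234. 161.] [752. -21.]
side offcut 0.92 [233. 322.] [372. 374.]
```

View pics/scene0.png

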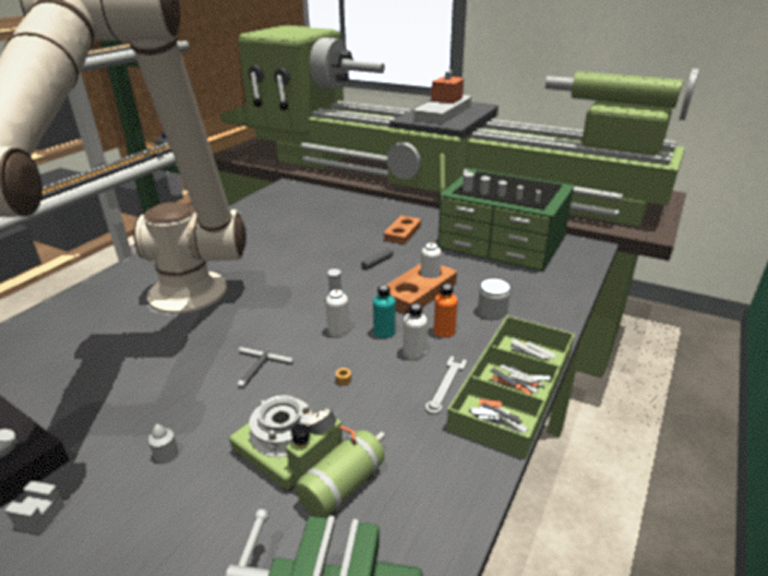

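View pics/side0.png

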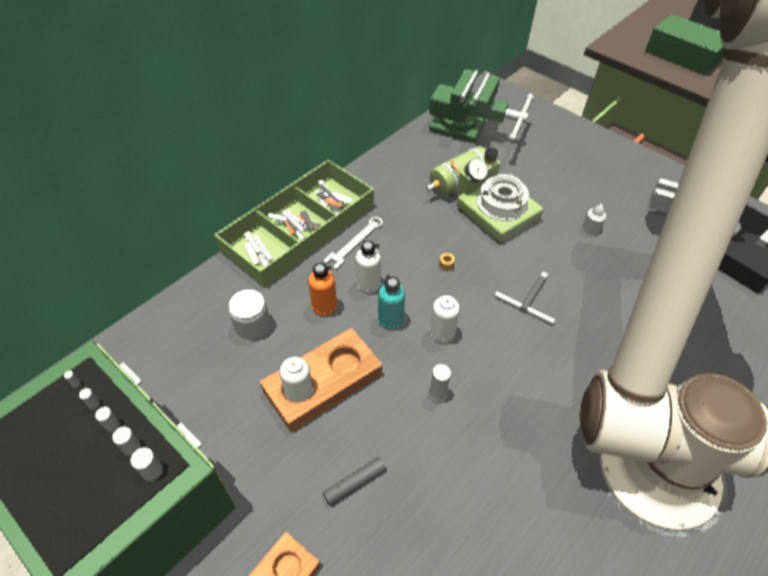

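Candidates (scene picture, 512-px pixels):
- **Spray-head flask:** the white one with a black head at (276,222). Look-alikes are orange at (297,208) and teal at (256,210).
- **Headless flask:** white, at (225,208). The steel collet behind it at (223,187) and the stored flask in the block at (287,174) could be mistaken for it.
- **Block:** the large one at (280,190). The small one at (268,152) is the wrong size.

I'll move above the headless flask for a close look.

>>> arm_command([
  {"grip": 1, "linear": [-220, 268, -75], "rot": [0, 0, -0.6]},
  {"grip": 1, "linear": [-220, 268, -75], "rot": [0, 0, -0.6]},
  {"grip": 1, "linear": [-220, 268, -75], "rot": [0, 0, -0.6]},
  {"grip": 1, "linear": [-441, 536, -75], "rot": [0, 0, -1.29]},
  {"grip": 1, "linear": [-441, 536, -75], "rot": [0, 0, -1.29]},
  {"grip": 1, "linear": [-441, 536, -75], "rot": [0, 0, -1.29]},
  {"grip": 1, "linear": [-441, 536, -75], "rot": [0, 0, -1.29]},
  {"grip": 1, "linear": [-441, 536, -75], "rot": [0, 0, -1.29]},
  {"grip": 1, "linear": [-441, 536, -75], "rot": [0, 0, -1.29]},
  {"grip": 1, "linear": [-441, 536, -75], "rot": [0, 0, -1.29]},
])

```text
clock: 2.8
position: [419.2, -29.9, 301.9]
ee_rot: [-0.707, 0.707, -0.001, 0.001]
contact_force: [0.6, -1.1, -0.7]
gripper_width: 85.3
grasp_force: 0.0
```

>>> arm_command([
  {"grip": 1, "linear": [0, 0, 0], "rot": [0, 0, 0]},
  {"grip": 1, "linear": [0, 0, 0], "rot": [0, 0, 0]},
])

```text
clock: 3.05
position: [418.6, -31.9, 301.0]
ee_rot: [-0.707, 0.707, 0.0, -0.0]
contact_force: [-0.6, -0.9, -0.5]
gripper_width: 85.4
grasp_force: 0.0
```

```bash
cat > m.py <<'E'
from h import *
import sys
p=look('wrist'); save(p,sys.argv[1]+'.png',None,1.5)
s=arm.read_state(); print(np.round(s['position'],1),np.round(s['joints'],2))
Z={'flask_good':0,'flask_headless':0,'flask_stored':12,'repair_block':0,'free_pocket':12,'ring_seat':77.5,'station':0}
for q in sys.argv[2:]:
    for r in models.tip_of(p,q)[:3]: print('tip',q,round(r['score'],2),np.round(r['pixel']),np.round(onz(p,r['pixel'],Z[q])[:2],1))
    if q!='free_pocket':
      for r in models.spot_in(p,q)[:3]: print('box',q,round(r['score'],2),np.round(r['rect']))
E
python3 m.py w1 flask_headless free_pocket flask_stored flask_good
```

```text
[418.4 -32.5 301.1] [ 0.31 -0.03 -0.33 -0.   -1.27 -0.31]
tip flask_headless 0.55 [235. 200.] [450.3  36.8]
box flask_headless 0.8 [216. 186. 251. 234.]
tip free_pocket 0.97 [196. 299.] [527.5 228.3]
tip flask_stored 0.62 [193. 298.] [532.4 225.7]
tip flask_good 0.87 [116. 258.] [672.1 147.4]
tip flask_good 0.71 [181. 227.] [548.4  86.3]
tip flask_good 0.58 [126. 205.] [639.7  44.8]
box flask_good 0.96 [148. 213. 195. 259.]
box flask_good 0.91 [ 71. 192. 139. 242.]
box flask_good 0.75 [ 70. 245. 130. 296.]
```

View pics/w1.png

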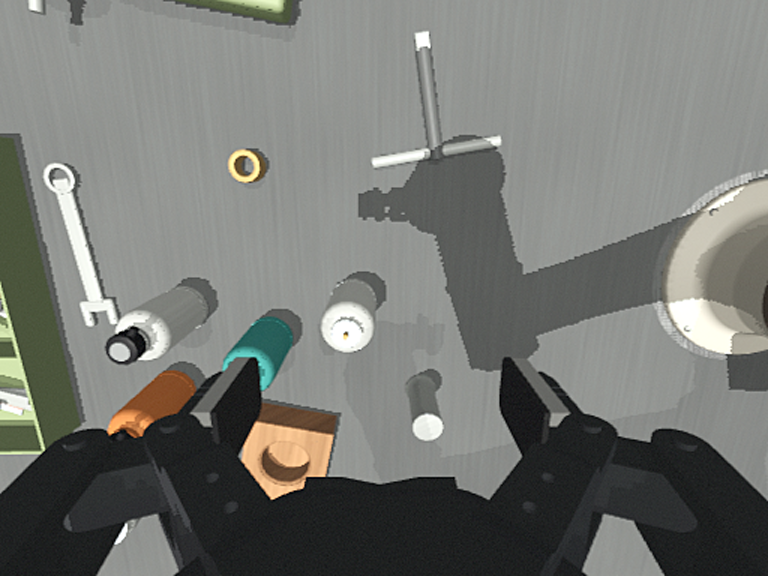

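The wrist view shows the headless flask, with a bare stem, at (231,222). The good flask's black head is at (83,231), the free pocket rim at (190,309), and teal and orange are beside them. I'll work out the headless flask from its stem and the good flask from its head.

```bash
cat > t.py <<'E'
from h import *
p=look('wrist')
print('stem',onz(p,(230.5,222.5),113).round(1),'head',onz(p,(83,231.5),123.5).round(1),'rim',onz(p,(190,309),40).round(1))
s=look('side')
for a in [(298,203,113),(213,166,124)]: pass
im=cv2.cvtColor(np.ascontiguousarray(p['frame']),cv2.COLOR_RGB2HSV)
# pocket/flask edge checks: HoughCircles on neck area
g=cv2.cvtColor(p['frame'],cv2.COLOR_RGB2GRAY)
m=(im[...,2]<60).astype(np.uint8); n,l,st,c=cv2.connectedComponentsWithStats(m[200:250,60:105]); print(st[1:],c[1:]+[60,200])
for q,z in[('flask_headless',0),('free_pocket',12),('flask_stored',12),('ring_seat',77.5)]:
  for r in models.tip_of(s,q)[:2]: print(q,r['score'],onz(s,r['pixel'],z).round(1))
E
python3 t.py
```

```text
stem [449.6  32.  113. ] head [640.   39.7 123.5] rim [533.1 227.   40. ]
[[ 11  18  27  25 226]
 [ 21  26   1   1   1]
 [ 27  33   1   2   2]
 [ 30  33   1   1   1]] [[ 86.85840708 229.15929204]
 [ 81.         226.        ]
 [ 87.         233.5       ]
 [ 90.         233.        ]]
flask_headless 0.79 [440.2  40.4   0. ]
free_pocket 0.92 [340.9 538.3  12. ]
free_pocket 0.9 [535. 225.  12.]
flask_stored 0.85 [548.8 330.9  12. ]
ring_seat 0.67 [ 557.8 -319.9   77.5]
```

>>> arm_command([
  {"grip": 1, "linear": [-65, -31, 60], "rot": [0, 0, 0]},
  {"grip": 1, "linear": [-65, -31, 120], "rot": [0, 0, 0]},
  {"grip": 1, "linear": [-65, -31, 140], "rot": [0, 0, 0]},
  {"grip": 1, "linear": [-65, -31, 140], "rot": [0, 0, 0]},
  {"grip": 1, "linear": [-65, -31, 140], "rot": [0, 0, 0]},
])

```text
clock: 4.38
position: [451.1, 33.2, 162.8]
ee_rot: [-0.707, 0.707, -0.001, 0.001]
contact_force: [0.5, 0.7, 0.7]
gripper_width: 85.5
grasp_force: 0.0
```

```bash
python3 m.py w2 flask_headless free_pocket
```

```text
[451.3  33.2 163.2] [ 0.43  0.16 -0.5   0.   -0.91 -0.44]
tip flask_headless 0.57 [256. 181.] [448.7  36.2]
box flask_headless 0.92 [228. 164. 285. 233.]
tip free_pocket 0.59 [191. 324.] [534.9 227.6]
tip free_pocket 0.22 [ 89. 188.] [637.9  40.5]
```

View pics/w2.png

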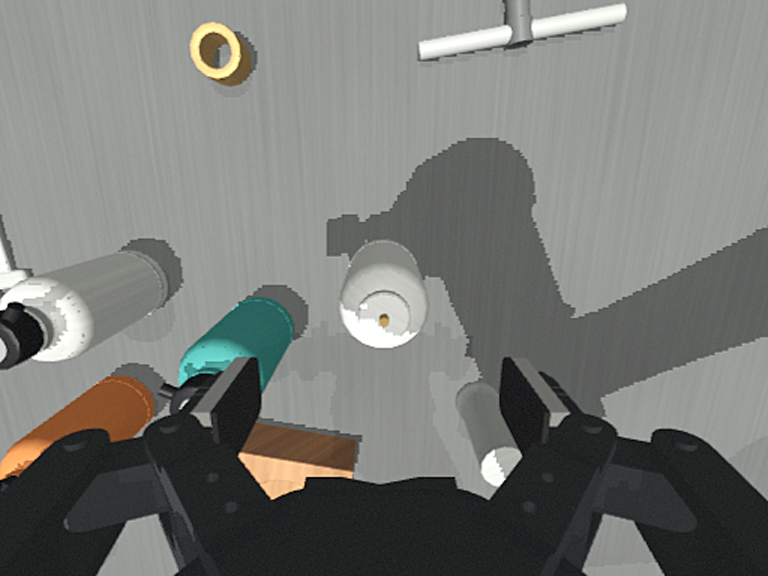

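Stem seen at (255,213), roughly central; teal and collet are clear of the fingers.

```bash
python3 - <<'E'
from h import *
p=look('wrist'); print('stem',onz(p,(255.5,213.5),113).round(1),'collet',onz(p,(333,312),83).round(1),'neck',onz(p,(256,208.5),106).round(1), arm.read_state()['position'])
E
```

```text
stem [449.9  34.6 113. ] collet [373.2 149.1  83. ] neck [449.4  33.  106. ] [450.58432453  33.0418783  162.62336973]
```

>>> arm_command([
  {"grip": 1, "linear": [-1, 1, 50], "rot": [0, 0, 0]},
  {"grip": 1, "linear": [-1, 1, 90], "rot": [0, 0, 0]},
  {"grip": 1, "linear": [-1, 1, 115], "rot": [0, 0, 0]},
  {"grip": 1, "linear": [-1, 1, 115], "rot": [0, 0, 0]},
  {"grip": 1, "linear": [-1, 1, 115], "rot": [0, 0, 0]},
  {"grip": 0, "linear": [-1, 1, 115], "rot": [0, 0, 0]},
  {"grip": 0, "linear": [-1, 1, 115], "rot": [0, 0, 0]},
  {"grip": 0, "linear": [-1, 1, 115], "rot": [0, 0, 0]},
  {"grip": 0, "linear": [-1, 1, 115], "rot": [0, 0, 0]},
])

```text
clock: 5.75
position: [449.6, 34.2, 47.5]
ee_rot: [-0.707, 0.707, -0.0, 0.001]
contact_force: [-1.7, 0.4, 7.7]
gripper_width: 51.1
grasp_force: 61.7
```

>>> arm_command([
  {"grip": 0, "linear": [0, 0, -40], "rot": [0, 0, 0]},
  {"grip": 0, "linear": [0, 0, -100], "rot": [0, 0, 0]},
  {"grip": 0, "linear": [0, 0, -140], "rot": [0, 0, 0]},
  {"grip": 0, "linear": [-96, -42, -140], "rot": [0, 0, 0]},
  {"grip": 0, "linear": [-96, -42, -140], "rot": [0, 0, 0]},
  {"grip": 0, "linear": [-96, -42, -140], "rot": [0, 0, 0]},
  {"grip": 0, "linear": [-96, -42, -140], "rot": [0, 0, 0]},
])

```text
clock: 6.62
position: [490.2, 129.6, 185.8]
ee_rot: [-0.707, 0.707, 0.0, -0.001]
contact_force: [-0.7, -0.3, -1.4]
gripper_width: 51.0
grasp_force: 63.0
```

```bash
python3 m.py w3 free_pocket; python3 -c "
from h import *
print(arm.read_state())"
```

```text
[490.2 129.2 185.9] [ 0.58  0.23 -0.34 -0.   -1.   -0.58]
{'clock': 6.725, 'joints': array([ 5.77889951e-01,  2.25410541e-01, -3.44189849e-01, -1.83326270e-04,
       -1.00208509e+00, -5.79604153e-01]), 'joint_vel': array([-0.00266436, -0.0025676 ,  0.00274488,  0.00132768,  0.00073095,
        0.0012664 ]), 'joint_efforts': array([ 2.18197131e-01, -2.95920253e+01,  1.76196420e+01,  3.96793932e+00,
        4.88581223e-03,  1.08355023e-03]), 'position': array([490.31408495, 129.03729777, 186.00998083]), 'ee_rot': array([-7.06465426e-01,  7.07747411e-01,  1.66789687e-04, -4.19273545e-04]), 'contact_force': array([ 0.29351738,  0.13661242, -1.13142145]), 'wrist_torque': array([-0.06680128, -0.03493482,  0.02919833]), 'grasp_force': 62.966858223080635, 'gripper_width': 51.02166617817392}
```

View pics/w3.png

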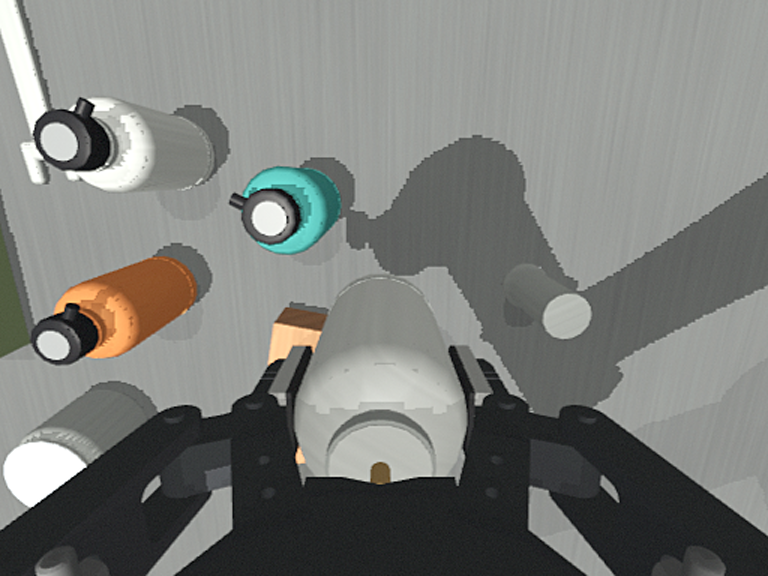

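The headless flask is held upright. The good flask's head is at (40,94) with its nozzle pointing up in the image. I'll refine the pocket centre by overlaying its rim on the earlier pictures.

```bash
cat > ov.py <<'E'
from h import *
p=look('wrist'); print('head',onz(p,(40,94.5),123.5).round(1),'nozzle',onz(p,(56.5,69),118).round(1))
w=dict(p); T=np.eye(4); T[:3,:3]=R.from_quat([-.7071,.7071,0,0]).as_matrix(); T[:3,3]=[418.4,-32.5,301.1]
w['E']=np.linalg.inv(T@np.array(p['T_tool_cam']))
sd=look('side'); sc=look('scene'); C=(533,227); out=[]
th=np.linspace(0,2*np.pi,60)
for q,f in((sd,'side0'),(w,'w1')):
    im=cv2.imread(f'pics/{f}.png'); im=cv2.resize(im,(512*4,384*4),interpolation=cv2.INTER_CUBIC)
    for r,col in((32,(255,0,0)),):
        pts=np.array([proj(q,(C[0]+r*np.cos(t),C[1]+r*np.sin(t),40)) for t in th])
        cv2.polylines(im,[np.round((pts+.5)*4).astype(int)],True,col,1)
    c=proj(q,(*C,40)); x,y=int(c[0]*4),int(c[1]*4); out.append(im[max(0,y-180):y+180,max(0,x-200):x+200])
h=min(o.shape[0] for o in out); cv2.imwrite('pics/ov.png',np.hstack([o[:h] for o in out]))
# side view: centroid-based rim estimate from the top edge
E
python3 ov.py
```

```text
head [644.2  43.6 123.5] nozzle [632.5  26.  118. ]
```

View pics/ov.png

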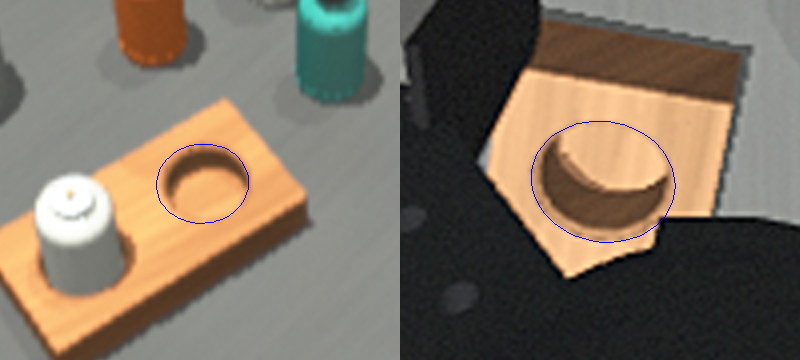

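The circle matches within about 2 mm, with the hole slightly toward -y. I'll take the pocket as (532.5, 225.7).

>>> arm_command([
  {"grip": 0, "linear": [-50, -21, 0], "rot": [0, 0, 0]},
  {"grip": 0, "linear": [-97, -42, 0], "rot": [0, 0, 0]},
  {"grip": 0, "linear": [-97, -42, 40], "rot": [0, 0, 0]},
  {"grip": 0, "linear": [-97, -42, 75], "rot": [0, 0, 0]},
  {"grip": 0, "linear": [-97, -42, 85], "rot": [0, 0, 0]},
  {"grip": 0, "linear": [-97, -42, 85], "rot": [0, 0, 0]},
  {"grip": 0, "linear": [-97, -42, 85], "rot": [0, 0, 0]},
])

```text
clock: 7.75
position: [534.2, 227.3, 103.0]
ee_rot: [-0.707, 0.707, -0.0, 0.002]
contact_force: [0.3, 0.9, -1.0]
gripper_width: 50.6
grasp_force: 63.0
```

```bash
python3 - <<'E'
from h import *
print(arm.read_state()['position'])
a=look('side');b=look('scene');th=np.linspace(0,2*np.pi,60);o=[]
for q in(a,b):
    x,y=map(int,proj(q,(532,226,60))); im=cv2.resize(q['frame'][y-45:y+45,x-50:x+50,::-1],None,fx=4,fy=4,interpolation=cv2.INTER_CUBIC)
    pts=np.array([proj(q,(532.5+32*np.cos(t),225.7+32*np.sin(t),40)) for t in th])-[x-50,y-45]
    cv2.polylines(im,[np.round((pts+.5)*4).astype(int)],True,(255,0,0),1); o.append(im)
cv2.imwrite('pics/in.png',np.hstack(o))
E
```

```text
[534.21737909 227.34216792 102.97318596]
```

View pics/in.png

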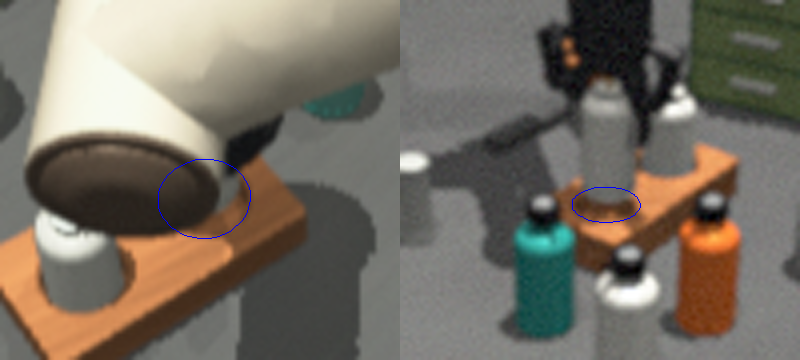

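Side view is blocked by the arm. In the scene view the flask foot hangs centred over the dark pocket at about (607,205) in the crop. I'm lowering it.

>>> arm_command([
  {"grip": 0, "linear": [1.5, 1.5, 10], "rot": [0, 0, 0]},
  {"grip": 0, "linear": [1.5, 1.5, 18], "rot": [0, 0, 0]},
  {"grip": 0, "linear": [1.5, 1.5, 22], "rot": [0, 0, 0]},
  {"grip": 0, "linear": [1.5, 1.5, 26], "rot": [0, 0, 0]},
  {"grip": 0, "linear": [1.5, 1.5, 26], "rot": [0, 0, 0]},
])

```text
clock: 8.48
position: [531.5, 225.3, 74.7]
ee_rot: [-0.707, 0.707, 0.0, -0.0]
contact_force: [-0.5, 0.4, -1.6]
gripper_width: 50.6
grasp_force: 63.0
```

>>> arm_command([
  {"grip": 0, "linear": [0, 0, 6], "rot": [0, 0, 0]},
  {"grip": 0, "linear": [0, 0, 11], "rot": [0, 0, 0]},
  {"grip": 0, "linear": [0, 0, 14], "rot": [0, 0, 0]},
  {"grip": 0, "linear": [0, 0, 14.5], "rot": [0, 0, 0]},
  {"grip": 0, "linear": [0, 0, 14.5], "rot": [0, 0, 0]},
])

```text
clock: 9.1
position: [531.7, 225.5, 60.7]
ee_rot: [-0.707, 0.707, -0.0, 0.0]
contact_force: [0.0, 0.8, -2.1]
gripper_width: 50.8
grasp_force: 63.0
```

>>> arm_command([
  {"grip": 0, "linear": [0, 0, 1.5], "rot": [0, 0, 0]},
  {"grip": 0, "linear": [0, 0, 1.5], "rot": [0, 0, 0]},
])

```text
clock: 9.35
position: [531.9, 225.6, 59.6]
ee_rot: [-0.707, 0.707, -0.0, 0.0]
contact_force: [-0.6, -0.2, 1.7]
gripper_width: 50.8
grasp_force: 63.2
```

>>> arm_command([
  {"grip": 0.75, "linear": [0, 0, 0], "rot": [0, 0, 0]},
  {"grip": 1, "linear": [0, 0, 0], "rot": [0, 0, 0]},
  {"grip": 1, "linear": [0, 0, 0], "rot": [0, 0, 0]},
  {"grip": 1, "linear": [0, 0, 0], "rot": [0, 0, 0]},
  {"grip": 1, "linear": [0, 0, -30], "rot": [0, 0, 0]},
  {"grip": 1, "linear": [0, 0, -80], "rot": [0, 0, 0]},
  {"grip": 1, "linear": [0, 0, -140], "rot": [0, 0, 0]},
  {"grip": 1, "linear": [110, -60, -140], "rot": [0, 0, 0]},
  {"grip": 1, "linear": [110, -60, -140], "rot": [0, 0, 0]},
  {"grip": 1, "linear": [110, -60, -140], "rot": [0, 0, 0]},
])

```text
clock: 10.6
position: [592.6, 111.9, 198.9]
ee_rot: [-0.705, 0.709, -0.0, -0.0]
contact_force: [-0.4, 0.3, -0.5]
gripper_width: 85.0
grasp_force: 0.0
```

```bash
python3 m.py w4 flask_good flask_headless free_pocket; python3 - <<'E'
from h import *
a=look('side'); print(proj(a,(532,226,12)))
for q in('flask_headless','flask_stored','ring_seat','station'):
  for r in models.tip_of(a,q)[:3]: print(q,r['score'],r['pixel'],onz(a,r['pixel'],77.5 if q=='ring_seat' else 0 if q=='station' else 12).round(1))
o=[cv2.resize(cv2.imread('pics/w4.png'),(512,384)), a['frame'][150:342,150:400,::-1]]
o[1]=cv2.resize(o[1],(0,0),fx=2,fy=2)
cv2.imwrite('pics/c4.png',cv2.resize(np.hstack(o),None,fx=.78,fy=.78))
E
```

```text
[591.9 113.4 198.8] [ 0.46  0.37 -0.1  -0.   -1.1  -0.46]
tip flask_good 0.78 [290. 147.] [546.6  79.4]
tip flask_good 0.78 [195. 201.] [671.  150.2]
tip flask_good 0.64 [213. 118.] [642.3  43.3]
box flask_good 0.78 [150. 183. 212. 253.]
box flask_good 0.67 [270. 131. 326. 185.]
box flask_good 0.59 [172.  92. 234. 143.]
tip flask_headless 0.67 [298. 257.] [531.3 233.8]
box flask_headless 0.87 [281. 249. 336. 322.]
box flask_headless 0.3 [247. 218. 346. 334.]
tip free_pocket 0.64 [298. 258.] [532.  228.3]
[np.float64(228.91768390905847), np.float64(244.25554801720784)]
flask_headless 0.81 [231.3, 243.9] [527.9 220.6  12. ]
flask_stored 0.81 [198.1, 263.7] [550.7 326.9  12. ]
flask_stored 0.17 [237.1, 161.1] [737.1 -21.1  12. ]
ring_seat 0.82 [336.2, 125.9] [ 561.2 -324.2   77.5]
station 0.74 [338.7, 122.8] [ 603.6 -425.8    0. ]
station 0.65 [335.3, 144.4] [ 547.4 -323.5    0. ]
```

View pics/c4.png

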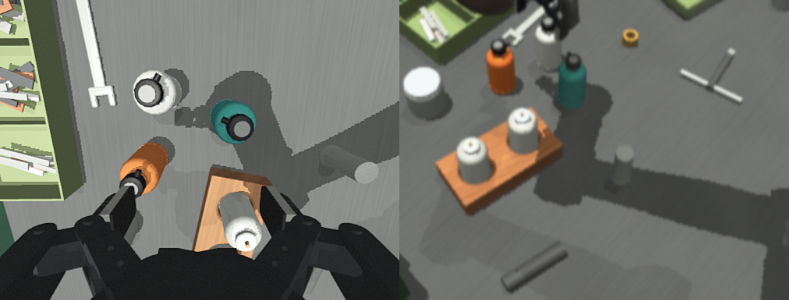

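Both headless flasks stand upright in the block. The good flask (black head, white body) is at (194,119) in the wrist view. Next I need its position and the station's axis direction.

```bash
python3 - <<'E'
from h import *
p=look('wrist'); print('head',onz(p,(193.6,119),123.5).round(1))
a=look('side');b=look('scene')
print('tank',onz(a,(308,115),38).round(),onz(b,(226.7,314.7),38).round(),'ring',onz(a,(503/1.5,194/1.5),90).round(),onz(b,(281/1.5,418/1.5),90).round())
for q in(b,):
  for r in models.tip_of(q,'ring_seat')[:3]: print(r['score'],onz(q,r['pixel'],77.5).round(1))
E
```

```text
head [638.7  48.1 123.5]
tank [ 690. -343.   38.] [ 695. -344.   38.] ring [ 547. -295.   90.] [ 571. -329.   90.]
0.84 [ 569.7 -324.8   77.5]
0.5 [779.2 159.1  77.5]
```

>>> arm_command([
  {"grip": 1, "linear": [35, -25, 0], "rot": [0, 0, 0]},
  {"grip": 1, "linear": [69, -50, 0], "rot": [0, 0, 0]},
  {"grip": 1, "linear": [69, -50, 0], "rot": [0, 0, 0]},
  {"grip": 1, "linear": [69, -50, 0], "rot": [0, 0, 0]},
])

```text
clock: 11.85
position: [641.1, 46.3, 198.9]
ee_rot: [-0.707, 0.708, 0.0, -0.0]
contact_force: [0.8, 0.2, 0.9]
gripper_width: 85.6
grasp_force: 0.0
```

```bash
python3 - <<'E'
from h import *
p=look('wrist'); s=arm.read_state(); print(s['position'],s['ee_rot']); 
for q in('flask_good',):
  for r in models.tip_of(p,q)[:3]: print(r['pixel'],onz(p,r['pixel'],0).round(1))
x,y=map(int,proj(p,(641,44,123))); print(x,y)
im=p['frame'][y-60:y+60,x-80:x+80,::-1]; im=cv2.resize(im,None,fx=5,fy=5,interpolation=cv2.INTER_CUBIC)
th=np.linspace(0,2*np.pi,60)
for r,z,c in((14.5,123.5,(0,0,255)),(26,3,(255,0,0))):
    pts=np.array([proj(p,(641+r*np.cos(t),44+r*np.sin(t),z)) for t in th])-[x-80,y-60]
    cv2.polylines(im,[np.round((pts+.5)*5).astype(int)],True,c,1)
cv2.imwrite('pics/g.png',im)
E
```

```text
[640.98152348  46.71841701 199.05516651] [-7.06873430e-01  7.07340015e-01  1.94832574e-04 -1.37640807e-04]
[322.0, 198.3] [550.2  81.1   0. ]
[254.5, 170.7] [640.   43.6   0. ]
[231.8, 245.9] [671.9 150.5   0. ]
254 198
```

View pics/g.png

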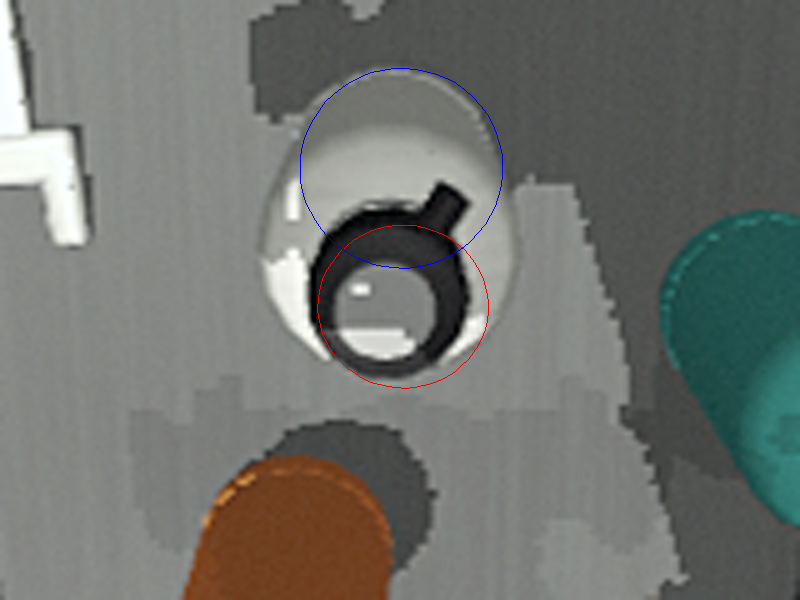

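The spray-head flask is confirmed at about (642, 43), with its head centre at (387,300) in the crop. I'm descending and gripping.

>>> arm_command([
  {"grip": 1, "linear": [3.5, -1, 50], "rot": [0, 0, 0]},
  {"grip": 1, "linear": [3.5, -1, 100], "rot": [0, 0, 0]},
  {"grip": 1, "linear": [3.5, -1, 130], "rot": [0, 0, 0]},
  {"grip": 1, "linear": [3.5, -1, 143], "rot": [0, 0, 0]},
  {"grip": 1, "linear": [3.5, -1, 143], "rot": [0, 0, 0]},
  {"grip": 0, "linear": [3.5, -1, 143], "rot": [0, 0, 0]},
  {"grip": 0, "linear": [3.5, -1, 143], "rot": [0, 0, 0]},
  {"grip": 0, "linear": [3.5, -1, 143], "rot": [0, 0, 0]},
  {"grip": 0, "linear": [3.5, -1, 143], "rot": [0, 0, 0]},
])

```text
clock: 13.08
position: [643.5, 43.1, 58.2]
ee_rot: [-0.707, 0.707, -0.001, 0.001]
contact_force: [-1.4, 0.8, 5.6]
gripper_width: 50.4
grasp_force: 63.0
```

>>> arm_command([
  {"grip": 0, "linear": [0, 0, -40], "rot": [0, 0, 0]},
  {"grip": 0, "linear": [0, 0, -100], "rot": [0, 0, 0]},
  {"grip": 0, "linear": [0, 0, -140], "rot": [0, 0, 0]},
  {"grip": 0, "linear": [60, 20, -140], "rot": [0, 0, 0]},
  {"grip": 0, "linear": [120, 40, -140], "rot": [0, 0, 0]},
  {"grip": 0, "linear": [180, 60, -140], "rot": [0, 0, 0]},
  {"grip": 0, "linear": [243, 81, -140], "rot": [0, 0, 0]},
  {"grip": 0, "linear": [243, 81, -140], "rot": [0, 0, 0]},
  {"grip": 0, "linear": [243, 81, -140], "rot": [0, 0, 0]},
  {"grip": 0, "linear": [243, 81, -140], "rot": [0, 0, 0]},
])

```text
clock: 14.32
position: [561.6, -199.1, 196.0]
ee_rot: [0.707, -0.707, -0.0, -0.0]
contact_force: [1.1, -0.8, -0.3]
gripper_width: 50.3
grasp_force: 63.0
```

```bash
python3 - <<'E'
from h import *
p=look('wrist'); s=arm.read_state(); print(s['position'],s['ee_rot'],s['grasp_force']); 
for q in('ring_seat','station'):
  for r in models.tip_of(p,q)[:3]: print(q,r['score'],r['pixel'],onz(p,r['pixel'],77.5 if q=='ring_seat' else 0).round(1))
im=cv2.resize(p['frame'][:,:,::-1],None,fx=1.5,fy=1.5,interpolation=cv2.INTER_CUBIC)
th=np.linspace(0,2*np.pi,60)
for r,z,c in((34,93.5,(0,0,255)),(28,77.5,(255,0,0))):
    pts=np.array([proj(p,(562+r*np.cos(t),-321+r*np.sin(t),z)) for t in th])
    cv2.polylines(im,[np.round((pts+.5)*1.5).astype(int)],True,c,1)
cv2.imwrite('pics/r.png',im)
np.savez('p5.npz',E=p['E'],k=[p['fx'],p['fy'],p['cx'],p['cy']],f=p['frame'])
E
```

```text
[ 561.66569472 -198.87599053  196.0134844 ] [ 7.07371731e-01 -7.06841721e-01 -1.09564432e-04 -5.87635953e-05] 62.964266227791086
ring_seat 0.95 [257.2, 63.8] [ 558.6 -313.9   77.5]
station 0.97 [250.6, 74.7] [ 565.2 -315.7    0. ]
```

View pics/r.png

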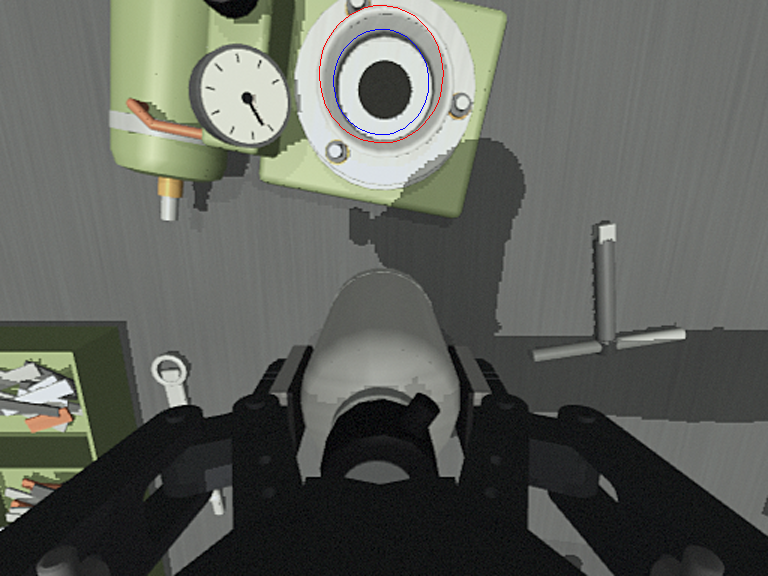

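```bash
python3 - <<'E'
from h import *
d=np.load('p5.npz'); p=dict(E=d['E'],fx=d['k'][0],fy=d['k'][1],cx=d['k'][2],cy=d['k'][3]); f=d['f']
g=cv2.cvtColor(f,cv2.COLOR_RGB2GRAY); x0,y0,x1,y1=225,30,292,90
m=(g[y0:y1,x0:x1]<95).astype(np.uint8); n,l,st,c=cv2.connectedComponentsWithStats(m,connectivity=4)
for i in range(1,n):
    if st[i,4]>200: print(st[i],c[i]+[x0,y0],onz(p,c[i]+[x0,y0],77.5).round(1),onz(p,c[i]+[x0,y0],74).round(1))
x,y=561.6,-198.9
for dx,dy,z in((0,-26,141),(0,-24,138),(26,0,141),(-26,0,141),(0,-26,200),(26,-2,215),(-26,-2,215)): print((dx,dy,z),(np.array(proj(p,(x+dx,y+dy,z)))*1.5).round(1))
s=look('side')
for r in models.tip_of(s,'ring_seat')[:1]: print(onz(s,r['pixel'],77.5).round(1))
E
```

```text
[  14   10   35   39 1070] [256.0046729   59.42990654] [ 559.7 -317.4   77.5] [ 559.6 -318.1   74. ]
(0, -26, 141) [381.  265.7]
(0, -24, 138) [380.9 268.2]
(26, 0, 141) [331.  314.6]
(-26, 0, 141) [430.9 314.5]
(0, -26, 200) [381.4 300.7]
(26, -2, 215) [305.6 380.7]
(-26, -2, 215) [457.4 380.6]
[ 557.1 -325.3   77.5]
```

Ring axis found at (559.7, -317.5), and the flask in hand is aligned with the TCP. I'll turn the fingers across the station axis and move above the ring.

>>> arm_command([
  {"grip": 0, "linear": [30, 0, -10], "rot": [0, 0, 0.18]},
  {"grip": 0, "linear": [60, 1, -10], "rot": [0, 0, 0.36]},
  {"grip": 0, "linear": [90, 1, -10], "rot": [0, 0, 0.54]},
  {"grip": 0, "linear": [118.5, 2, -10], "rot": [0, 0, 0.72]},
  {"grip": 0, "linear": [118.5, 2, -10], "rot": [0, 0, 0.9]},
  {"grip": 0, "linear": [118.5, 2, -10], "rot": [0, 0, 1.08]},
  {"grip": 0, "linear": [118.5, 2, -10], "rot": [0, 0, 1.26]},
  {"grip": 0, "linear": [118.5, 2, -10], "rot": [0, 0, 1.44]},
  {"grip": 0, "linear": [118.5, 2, -10], "rot": [0, 0, 1.62]},
  {"grip": 0, "linear": [118.5, 2, -10], "rot": [0, 0, 1.75]},
])

```text
clock: 15.82
position: [559.3, -318.1, 206.0]
ee_rot: [0.092, 0.996, 0.0, -0.0]
contact_force: [0.1, 0.5, -1.7]
gripper_width: 49.8
grasp_force: 62.9
```

>>> arm_command([
  {"grip": 0, "linear": [0, 0, 0], "rot": [0, 0, 0]},
  {"grip": 0, "linear": [0, 0, 0], "rot": [0, 0, 0]},
])

```text
clock: 16.08
position: [559.2, -318.4, 206.1]
ee_rot: [0.089, 0.996, 0.0, -0.0]
contact_force: [1.2, -0.5, -1.7]
gripper_width: 49.7
grasp_force: 62.9
```

```bash
python3 - <<'E'
from h import *
d=np.load('p5.npz'); g0=cv2.cvtColor(d['f'],cv2.COLOR_RGB2GRAY); p=look('wrist'); g1=cv2.cvtColor(p['frame'],cv2.COLOR_RGB2GRAY)
for n,(x0,y0,x1,y1) in dict(nozzle=(255,255,300,300),head=(210,270,295,310),finger=(165,225,205,290)).items():
    r=cv2.matchTemplate(g1[y0-12:y1+12,x0-12:x1+12],g0[y0:y1,x0:x1],cv2.TM_CCOEFF_NORMED); _,v,_,l=cv2.minMaxLoc(r); print(n,round(v,3),np.array(l)-12)
print(arm.read_state()['position'],arm.read_state()['contact_force'])
E
```

```text
nozzle 0.981 [0 0]
head 0.969 [0 0]
finger 0.983 [0 0]
[ 559.19174624 -318.43661335  206.10630532] [ 0.2550166   0.05302488 -1.8125639 ]
```

>>> arm_command([
  {"grip": 0, "linear": [0, 1, 20], "rot": [0, 0, 0]},
  {"grip": 0, "linear": [0, 1, 40], "rot": [0, 0, 0]},
  {"grip": 0, "linear": [0, 1, 52], "rot": [0, 0, 0]},
  {"grip": 0, "linear": [0, 1, 58], "rot": [0, 0, 0]},
  {"grip": 0, "linear": [0, 1, 63], "rot": [0, 0, 0]},
  {"grip": 0, "linear": [0, 1, 66], "rot": [0, 0, 0]},
  {"grip": 0, "linear": [0, 1, 66], "rot": [0, 0, 0]},
])

```text
clock: 17.0
position: [559.3, -317.7, 140.3]
ee_rot: [0.09, 0.996, -0.0, 0.0]
contact_force: [-0.6, 0.0, -0.8]
gripper_width: 49.8
grasp_force: 62.9
```

>>> arm_command([
  {"grip": 0, "linear": [0, 0, 3], "rot": [0, 0, 0]},
  {"grip": 0, "linear": [0, 0, 6], "rot": [0, 0, 0]},
  {"grip": 0, "linear": [0, 0, 9], "rot": [0, 0, 0]},
  {"grip": 0, "linear": [0, 0, 9], "rot": [0, 0, 0]},
])

```text
clock: 17.5
position: [559.6, -317.7, 132.2]
ee_rot: [0.09, 0.996, -0.0, 0.001]
contact_force: [-0.3, 1.0, 5.3]
gripper_width: 49.9
grasp_force: 63.6
```

>>> arm_command([
  {"grip": 0, "linear": [0, 0, 3], "rot": [0, 0, 0]},
  {"grip": 0, "linear": [0, 0, 6], "rot": [0, 0, 0]},
  {"grip": 0, "linear": [0, 0, 8], "rot": [0, 0, 0]},
  {"grip": 0, "linear": [0, 0, 8], "rot": [0, 0, 0]},
])

```text
clock: 18.0
position: [559.7, -317.7, 125.3]
ee_rot: [0.09, 0.996, -0.0, 0.001]
contact_force: [-2.5, 2.4, 10.0]
gripper_width: 50.0
grasp_force: 64.1
```

>>> arm_command([
  {"grip": 0, "linear": [0, 0, 1.5], "rot": [0, 0, 0]},
  {"grip": 0, "linear": [0, 0, 1.5], "rot": [0, 0, 0]},
])

```text
clock: 18.25
position: [559.7, -317.7, 124.1]
ee_rot: [0.09, 0.996, -0.001, 0.001]
contact_force: [-2.9, 4.2, 10.3]
gripper_width: 49.9
grasp_force: 64.1
```

>>> arm_command([
  {"grip": 0, "linear": [0, 0, 1.5], "rot": [0, 0, 0]},
  {"grip": 0, "linear": [0, 0, 1.5], "rot": [0, 0, 0]},
])

```text
clock: 18.5
position: [559.8, -317.8, 123.6]
ee_rot: [0.089, 0.996, -0.001, 0.001]
contact_force: [-3.9, 4.0, 13.2]
gripper_width: 49.9
grasp_force: 64.6
```

>>> arm_command([
  {"grip": 0, "linear": [0, 0, 1.5], "rot": [0, 0, 0]},
  {"grip": 0, "linear": [0, 0, 1.5], "rot": [0, 0, 0]},
])

```text
clock: 18.75
position: [559.9, -317.8, 123.6]
ee_rot: [0.089, 0.996, -0.001, 0.001]
contact_force: [-5.1, 5.7, 18.6]
gripper_width: 50.2
grasp_force: 65.2
```

>>> arm_command([
  {"grip": 0, "linear": [0, 0, 0.3], "rot": [0, 0, 0]},
  {"grip": 0, "linear": [0, 0, 0.3], "rot": [0, 0, 0]},
  {"grip": 0, "linear": [0, 0, 0.3], "rot": [0, 0, 0]},
])

```text
clock: 19.12
position: [560.0, -317.8, 123.6]
ee_rot: [0.089, 0.996, -0.001, 0.002]
contact_force: [-5.3, 5.0, 19.4]
gripper_width: 50.1
grasp_force: 65.2
```

```bash
python3 - <<'E'
from h import *
d=np.load('p5.npz'); g0=cv2.cvtColor(d['f'],cv2.COLOR_RGB2GRAY); p=look('wrist'); g1=cv2.cvtColor(p['frame'],cv2.COLOR_RGB2GRAY)
for n,(x0,y0,x1,y1) in dict(nozzle=(255,255,300,300),head=(210,270,295,310),finger=(165,225,205,290)).items():
    r=cv2.matchTemplate(g1[y0-12:y1+12,x0-12:x1+12],g0[y0:y1,x0:x1],cv2.TM_CCOEFF_NORMED); _,v,_,l=cv2.minMaxLoc(r); print(n,round(v,3),np.array(l)-12)
a=look('side')
for q in('flask_headless','free_pocket'):
  for r in models.tip_of(a,q)[:2]: print(q,r['score'],onz(a,r['pixel'],12).round(1))
s=arm.read_state(); print(s['position'],s['contact_force'],s['grasp_force'],s['joint_vel'].round(4))
E
```

```text
nozzle 0.975 [0 1]
head 0.967 [0 1]
finger 0.954 [0 0]
free_pocket 0.84 [344.1 533.6  12. ]
free_pocket 0.71 [528.8 224.5  12. ]
[ 559.93771108 -317.76826577  123.57824989] [-5.61960746  5.62689098 19.10215255] 65.21839761408046 [ 0.0012 -0.0006 -0.0004  0.0003  0.0001  0.0012]
```

Holding steady on the stop with about 20 N, and the flask has not slipped in the grip. I'm handing in.

```bash
python3 -c "
from bench import job
print(job.job_done())"
```

```text
the job is handed in; nothing more can be done
None
```

I've handed the job in, but no verdict came back: the headless flask was seen upright in the free pocket after release, and by position and force readings the arm is holding the spray-head flask in the ring on its stop with about 19 N, with no slip in the grip.

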